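# Move a battery pack from the charger to the storage holder

### The arm

A 7-joint arm with a two-finger parallel gripper is mounted at the origin on a cart in front of the work surface, level with it; the furniture and walls round the work are solid. World frame = base frame: x ahead of the robot, y to its left, z up, the work surface at z = 0. Lengths are in m, angles in rad, forces in N, time in s.
With the tool pointing down it reaches from about 0.35 to 0.9 m from the base axis. Payload 8.1 kg.
Tool frame: the origin (TCP) lies at the very end of the fingers, on their centre line; the grasp point (between the pads) lies 19 mm behind it (arm.tcp_to_grasp is the distance from the TCP to the grasp point, in m); z points along the fingers, y is the line along which they close (so a half turn about z gives the same grasp; the last joint's range is limited). The gripper opens to 92 mm and grips with 3 to 60 N. Pads are 19 mm wide; open, the fingers measure 130 mm over their backs; the gripper's body (75 mm by 190 mm) begins 47 mm behind the grasp point.
Start: joints at [-1.366, 0.434, 0.025, 1.573, -0.012, 1.134, -0.075], TCP at [0.189, 0.596, 0.227] pointing down, gripper open.
Joint ranges: [-2.62, 2.62], [-0.44, 2.09], [-1.27, 1.32], [0.08, 2.57], [-1.32, 4.46], [0.12, 2], [-2.74, 2.74]. Speed limits (rad/s): [2.22, 2.22, 3.01, 3.01, 3.14, 3.14, 3.14].

### API

Orientations are given as a rotation vector (axis times angle).
In Python, from cell import arm, sensors, get_image gives the robot as it stands (arm), with the cameras as plain functions and the readings (sensors).
- The arm moves only by the shell command python3 nudge.py 'ROWS' [FORCE]. ROWS is a JSON list of rows, 1 to 10 of them, each written [[dx, dy, dz], turn, opening]: dx, dy, dz in m, then a turn about the tool's z in rad, then the opening from 0.0 (shut) to 1.0 (fully open); each row shifts and turns the commanded pose from where the row before left it, along the tool's axes as they then stand; what a row does not reach is not made up. A row lasts 1/10 s, in which the tool goes at most 0.05 m and 0.15 rad, less where a joint would pass 70% of its speed; a pose out of reach is approached as far as the arm can. The fingers move at their own pace and stop on an object; FORCE is the grip in N (left out, the last holds). Time passes only in rows, so rows that do not move let the fingers close. It prints the time, the measured TCP pose, the force, the opening and the grip force at its end. Input that does not fit is refused with a message, and nothing moves.
- sensors.observe(): the state, without advancing time (a new reading comes with each control period).
- get_image(name): name is "scene" or "top" or "wrist"; returns a dict with "image" (400x640x3 uint8, blue, green, red), "fx", "fy", "cx", "cy" (pixels), "cam_to_world" (4x4, takes a point from camera to world coordinates); the wrist camera has in their place "mount" (4x4, takes a point from camera to tool coordinates, whose origin is the TCP and whose axes are the flange's). Camera axes: x right, y down, z forward; pixel columns grow to the right and rows downward; lengths in m; the calibration is good to about 2 mm. A picture is of the moment at which its call begins: read the wrist's pose just before it. There is no depth.
- arm.sign_off(): hands the job in; it is judged then, once.
The state is a dict: "clock": time; "joints": joint angles; "dq": joint speeds; "joint_efforts": joint torques, N m; "position": TCP position; "ee_rot": TCP orientation; "force": force on the tool from outside, world axes, zero at the start; "ft_torque": the same for the moment, N m; "width": opening from 0.0 (shut) to 1.0 (fully open); "gripper_force": force on a finger pad.
Only numpy, scipy, OpenCV 4.12 (cv2) and the standard library are available. Lean on these libraries where they do the work, as an engineer would, in place of code of your own. Each camera call takes 0.05 s, during which the arm holds its last target. There are 200 camera calls.

### The job

The battery pack on the charger is charged: pull it off the charger, against its spring catches, and take it to the empty storage holder. Push it into the holder, the same end first as it sat in the charger, until it is fully home and both catches snap in behind it, then let go. Leave the other things on the bench where they are.

Things in the scene. Friction and masses are not known exactly. Their poses are not given: they have to be found in the camera images.
- pack: black tool battery pack, 104 mm long (own x), 66 wide (y), body 41 high plus a look-only rail on top to 54; 0.4 kg; upright corners rounded 10 mm. Origin: centre of underside; +x points into the dock. Grip its sides (66 apart, tapering to 61; 4 to 36 above underside), from its middle to 20 mm toward the mouth, fingertips at least 16 mm above its underside to clear side walls and rollers
- pack_inner_end (a point): point on the end of the pack that starts innermost (52 mm along the pack's +x, 20 mm above its underside); this end goes into the holder first
- charger: charger, fixed: black base, grey guides, tall black housing (66 mm high) behind the channel; the pack starts home on it. Origin: on the bench under the middle of a home pack; +x points into the channel, z up. Floor plate 8 mm thick. Channel, lips and rollers are as at the holder. Pull the pack straight along -x; it is free 115 mm out
- charger_mouth (a point): middle of the charger's mouth edge, on top of its floor plate, 86 mm before its origin (its -x side)
- holder: empty storage holder, fixed: aluminium guides on a plywood base, low end stop (34 mm), no housing. Origin: on the bench under the middle of a home pack; +x points into the channel, z up. Floor plate 8 mm thick: a home pack has its origin 8 mm above this one and the same axes; the stop is 0.5 mm beyond it. Catches yield to about 10 to 18 N along x, then draw the pack home over the last 10 mm
- holder_mouth (a point): middle of the holder's mouth edge, on its floor plate, 86 mm before its origin. The channel is 69 mm wide, flared here to about 80; side walls end 21 mm above the bench
- holder_catch_left (a joint): left sprung catch roller, 16 mm across, in the holder's mouth 55 mm before its origin, top and cover at most 22 mm above the bench; 0 when sprung in (pack home or absent), about 0.005 m outward while the pack slides past
- holder_catch_right (a joint): right catch roller of the holder, the mirror of the left; 0 when sprung in, about 0.005 m outward while the pack slides past
- marker: bystander: black and blue felt marker, 128 mm long, lying; origin: its middle
- foam_pad: bystander: purple foam pad, 55x70x32 mm; origin: centre of its underside
- tape_measure: bystander: yellow tape measure, 67x82x37 mm; origin: centre of its underside
- masking_tape: bystander: roll of white masking tape lying flat, 104 mm across, 30 mm high; origin: centre of its underside
- oil_bottle: bystander: small amber dropper bottle standing, 33 mm across, 102 mm high; origin: centre of its underside
- holder_lips (a point): middle between the two lips that reach over the pack's top edges; they start 15 mm beyond the origin (x) and run to the stop, underside 53 mm above the bench, cheeks up to 60. So a pack goes in and out only along the channel, not from above. Here: 40 mm beyond the origin, 53 mm up

How it is judged:
By the outcome, as a careful person would: the job done as asked, in the order asked, and still so for the second after the job is handed in, with the robot touching nothing.
It also fails if it takes over 45 s, if anything falls off the work surface, if the arm or the gripper's body presses on something with over 40 N, if the wrist force passes 120 N, or if a joint passes its speed limit or range.

## Working session

There is one attempt and no reset: what is moved stays moved. The work goes in short steps, Python scripts to look and compute and a shell command to move; the robot and the scene stay as the last step left them, time stands still between calls to the robot, and variables do not carry over. Pictures are saved under pics/ and viewed, at most 10 in all, crops included, and the job is handed in when it is done.

```bash
mkdir -p pics; ls; python3 - <<'E'
from cell import arm, sensors, get_image
import cv2,numpy as np
s=sensors.observe();print(s)
a=get_image("top");b=get_image("scene")
np.save("pics/top.npy",a,allow_pickle=True);np.save("pics/scene.npy",b,allow_pickle=True)
cv2.imwrite("pics/top.png",a["image"]);cv2.imwrite("pics/scene.png",b["image"])
for d in(a,b):print(d["fx"],d["cx"],d["cy"],d["cam_to_world"])
print(arm.tcp_to_grasp)
E
```

```text
cell.py
nudge.py
pics
{'clock': 0.0, 'joints': array([-1.36560729,  0.43519484,  0.02495398,  1.57410391, -0.01161671,
        1.13393858, -0.07512709]), 'dq': array([ 0.00039752, -0.00087436, -0.00013254, -0.00140301,  0.00051246,
        0.00068721, -0.00024015]), 'joint_efforts': array([ 1.68627193e-04, -6.67862606e+01,  9.85602401e-01, -3.14455783e+01,
       -6.03986043e-02,  4.27515793e-02,  1.51411414e-04]), 'position': array([0.18923296, 0.59514543, 0.22595956]), 'ee_rot': array([-4.81684443e-01, -3.10432663e+00,  2.34847358e-03]), 'force': array([-0.28596229, -0.74513209,  0.32336259]), 'ft_torque': array([-0.01108841, -0.04223742,  0.02289867]), 'gripper_force': 0.0, 'width': 0.998329190977789}
397.9323026513853 321.53424252583795 198.98155861491983 [[-0.01435472 -0.99225568  0.12337991  0.34415241]
 [-0.99978694  0.01607391  0.01294995  0.03566257]
 [-0.01483286 -0.12316773 -0.99227501  1.11881737]
 [ 0.          0.          0.          1.        ]]
437.33560654669407 319.9070369201529 200.82979226996338 [[ 9.12341011e-01 -3.20659785e-01  2.54580402e-01  1.11264748e-01]
 [-4.09431116e-01 -7.14835545e-01  5.66900613e-01 -7.83867249e-01]
 [ 2.00891954e-04 -6.21439817e-01 -7.83461878e-01  1.17314464e+00]
 [ 0.00000000e+00  0.00000000e+00  0.00000000e+00  1.00000000e+00]]
0.0188
```

View pics/top.png

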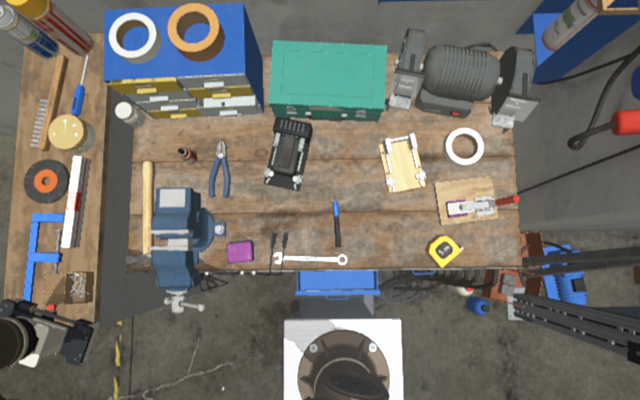

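View pics/scene.png

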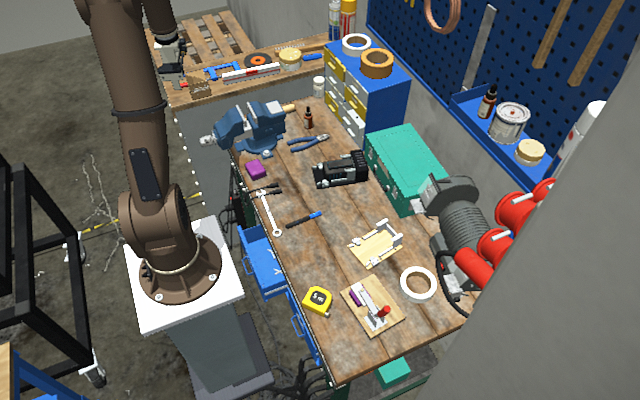

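The top view shows the charger with the pack at about (288,153), its mouth toward the robot at (283,185). The holder is at about (402,163) with its mouth at (406,188). Next I'll zoom in on both.

```bash
python3 - <<'E'
import cv2,numpy as np
a=np.load("pics/top.npy",allow_pickle=True).item()["image"]
c1=a[110:200,250:330];c2=a[120:210,365:445]
im=np.hstack([cv2.resize(c,None,fx=5,fy=5,interpolation=cv2.INTER_CUBIC) for c in(c1,c2)])
cv2.imwrite("pics/z.png",im)
E
```

```text
(no output)
```

View pics/z.png

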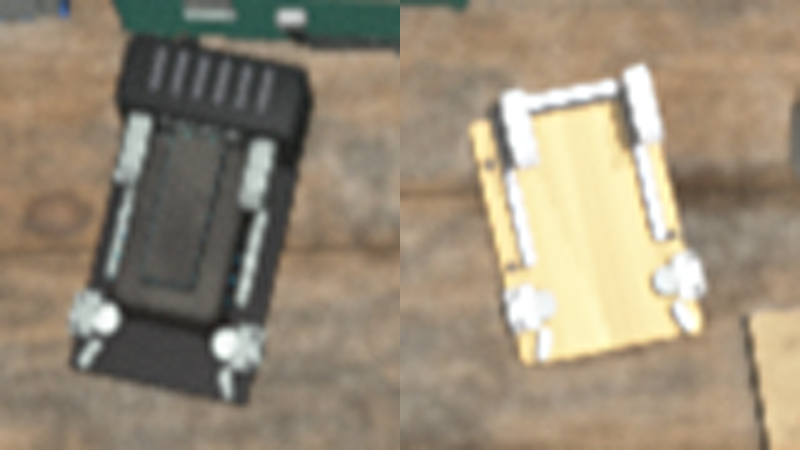

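The crop shows the charger's mouth corners at crop pixels (72,368) and (244,403), and its rollers at (103,318) and (230,343). The holder's mouth corners are at (522,362) and (700,332), and its end bar is at about (528–618, 95).

```bash
cat > h.py <<'E'
import numpy as np
from scipy.spatial.transform import Rotation as R
def ray(d,u,v,z,T=None):
    T=d["cam_to_world"] if T is None else T
    r=T[:3,:3]@np.array([(u-d["cx"])/d["fx"],(v-d["cy"])/d["fy"],1]);o=T[:3,3]
    return o+r*(z-o[2])/r[2]
def wT(s,d):
    T=np.eye(4);T[:3,:3]=R.from_rotvec(s["ee_rot"]).as_matrix();T[:3,3]=s["position"];return T@d["mount"]
def plan(s,p,ax):  # tool-frame shift to p; turn so that tool y is perpendicular to heading ax (rad)
    M=R.from_rotvec(s["ee_rot"]).as_matrix()
    d=M.T@(np.array(p)-s["position"])
    n=np.array([-np.sin(ax),np.cos(ax),0]);t=M.T@n
    a=np.arctan2(-t[0],t[1]);a=(a+np.pi/2)%np.pi-np.pi/2
    return d.round(4),a.round(4),M[:,2].round(4)
E
python3 - <<'E'
from h import *
from cell import arm, sensors, get_image
d=np.load("pics/top.npy",allow_pickle=True).item()
z=lambda p,o:((np.array(p)+.5)/5-.5+o)
for nm,o,pts in(("ch",(250,110),[(72,368,.008),(244,403,.008),(103,318,.022),(230,343,.022)]),("ho",(285,120),[(522,362,.008),(700,332,.008),(528,308,.022),(678,275,.022),(505,92,.06),(640,68,.06)])):
    w=[ray(d,*z(p[:2],o),p[2]) for p in pts]
    print(nm,np.array(w).round(4).tolist())
    m=(w[0]+w[1])/2;e=w[0]-w[1];h=np.arctan2(-e[0],e[1])
    print("mouth",m,"width",np.hypot(*e[:2]),"heading",h,"origin",m+.086*np.array([np.cos(h),np.sin(h),0]))
    m=(w[2]+w[3])/2;e=w[2]-w[3];h=np.arctan2(-e[0],e[1])
    print("roll",m,"heading",h,"origin",m+.055*np.array([np.cos(h),np.sin(h),0]))
s=sensors.observe()
print(plan(s,[.53,.09,.25],-.2))
i=get_image("wrist");print(i["mount"],i["fx"])
E
```

```text
ch [[0.53, 0.2125, 0.008], [0.5083, 0.1151, 0.008], [0.5557, 0.193, 0.022], [0.5403, 0.1217, 0.022]]
mouth [0.51913803 0.16381833 0.008     ] width 0.09978102366865421 heading -0.21874615943951042 origin [0.60308867 0.14515583 0.008     ]
roll [0.54802734 0.15733572 0.022     ] heading -0.21343571709644274 origin [0.60177933 0.14568569 0.022     ]
ho [[0.499, -0.1398, 0.008], [0.5144, -0.2404, 0.008], [0.5273, -0.142, 0.022], [0.5446, -0.2261, 0.022], [0.6405, -0.1276, 0.06], [0.6526, -0.2016, 0.06]]
mouth [ 0.50667889 -0.19010396  0.008     ] width 0.1016840722111511 heading 0.15199808883654994 origin [ 0.59168736 -0.1770824   0.008     ]
roll [ 0.53596339 -0.18409141  0.022     ] heading 0.20210440205388122 origin [ 0.58984394 -0.17305119  0.022     ]
(array([-0.4778, -0.3782, -0.0234]), np.float64(-0.1079), array([-4.0e-04, -1.4e-03, -1.0e+00]))
[[ 4.46594623e-04 -9.63157758e-01 -2.68936671e-01  7.34464210e-02]
 [ 9.99996879e-01 -2.31003512e-04  2.48789446e-03 -2.52333678e-04]
 [-2.45836016e-03 -2.68936943e-01  9.63154649e-01 -1.57946866e-01]
 [ 0.00000000e+00  0.00000000e+00  0.00000000e+00  1.00000000e+00]] 292.5645732710198
```

```bash
python3 nudge.py '[[[0, 0, -0.04], 0, 1], [[0, 0, -0.04], 0, 1], [[0, 0, -0.04], 0, 1], [[-0.03, -0.02, -0.02], 0, 1], [[-0.037, -0.023, 0], 0, 1], [[-0.037, -0.023, 0], 0, 1], [[-0.037, -0.023, 0], 0, 1], [[-0.037, -0.023, 0], 0, 1], [[-0.037, -0.023, 0], 0, 1], [[-0.037, -0.023, 0], 0, 1]]'
python3 nudge.py '[[[-0.037, -0.023, 0], 0, 1], [[-0.037, -0.023, 0], 0, 1], [[-0.037, -0.023, 0], 0, 1], [[-0.037, -0.023, 0.01], 0, 1], [[-0.037, -0.023, 0.03], 0, 1], [[-0.037, -0.023, 0.03], 0, 1], [[-0.037, -0.023, 0.03], -0.05, 1], [[0, 0, 0.04], -0.04, 1], [[0, 0, 0], 0, 1]]'
python3 - <<'E'
from h import *
from cell import arm, sensors, get_image
import cv2
s=sensors.observe();print(s["clock"],plan(s,[.56,.155,.2],-.216),s["position"])
d=get_image("wrist");d["s"]=s
np.save("pics/w1.npy",d,allow_pickle=True);cv2.imwrite("pics/w1.png",d["image"])
E
```

```text
clock: 1.15
position: [0.3824, 0.367, 0.3666]
ee_rot: [-0.482, -3.104, 0.0]
force: [0.3, 0.9, -0.5]
width: 0.999
gripper_force: 0.0
clock: 2.05
position: [0.5723, 0.1403, 0.2266]
ee_rot: [-0.343, -3.114, 0.007]
force: [-0.7, 0.5, -0.3]
width: 0.996
gripper_force: 0.0
2.05 (array([0.015 , 0.0118, 0.0267]), np.float64(-0.0036), array([-0.0088, -0.0032, -1.    ])) [0.57229917 0.14029808 0.22663803]
```

View pics/w1.png

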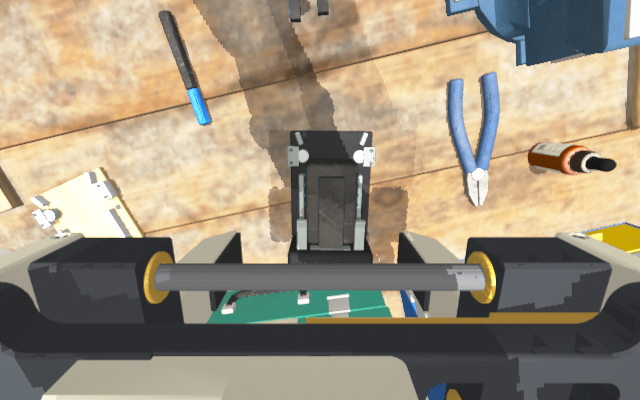

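The wrist view, in which the robot is toward the top, shows the charger's mouth edge at row 131, columns 291–372. Its rollers are near (301,157) and (361,157), and the pack lies square between them.

```bash
cat >> h.py <<'E'
def edge_line(d,r0,r1,cols,z,sign):
    """row of strongest grey edge in each column (sub-pixel), cast to plane z"""
    import cv2
    g=cv2.GaussianBlur(cv2.cvtColor(d["image"],cv2.COLOR_BGR2GRAY),(0,0),1).astype(float)
    P=[]
    for c in cols:
        k=sign*np.gradient(g[r0:r1,c]);i=int(k[1:-1].argmax())+1
        a,b,e=k[i-1:i+2];P.append((c,r0+i+.5*(a-e)/(a-2*b+e+1e-9)))
    return np.array(P)
E
python3 - <<'E'
from h import *
from cell import arm, sensors, get_image
d=np.load("pics/w1.npy",allow_pickle=True).item();s=d["s"];T=wT(s,d)
P=edge_line(d,122,140,range(298,367,2),.008,-1)
print(np.median(P[:,1]))
f=np.polyfit(P[:,0],P[:,1],1);r=P[:,1]-np.polyval(f,P[:,0]);k=abs(r)<1.5;f=np.polyfit(P[k,0],P[k,1],1);print(f,k.sum())
import cv2
g=cv2.GaussianBlur(cv2.cvtColor(d["image"],cv2.COLOR_BGR2GRAY),(0,0),.7).astype(int)
for r in(136,140,145): print(r,g[r,284:300],g[r,364:380])
y=lambda c:np.polyval(f,c)
L=[ray(d,c,y(c),.008,T) for c in(291,372)]
w=[ray(d,*p,.022,T) for p in((300.5,157),(361,157))]
for a,b,o in((L[1],L[0],.086),(w[1],w[0],.055)):
    m=(a+b)/2;e=a-b
    h=np.arctan2(-e[0],e[1]);print(m,np.hypot(*e[:2]),h,m[:2]+o*np.array([np.cos(h),np.sin(h)]))
E
```

```text
130.1666666666852
[8.65317200e-03 1.27284824e+02] 34
136 [104 104 104 105 105  91  61  49  49  50  58  87 131 153 159 154] [248 246 228 175 110  89  88  99 140 184 196 198 197 194 192 189]
140 [106 105 104 103 102  91  67  51  49  49  50  53  73 112 145 157] [237 198 124  92  88  87  87 105 155 186 190 187 183 181 180 179]
145 [100 101 103 105 108 106  94  86  83  80  73  65  62  64  72  80] [111  90  86  87  89  90  92 116 165 183 187 191 194 196 198 199]
[0.51517326 0.16833951 0.008     ] 0.10152574236291469 -0.2274927268701601 [0.59895746 0.14894345]
[0.54604175 0.16032313 0.022     ] 0.07475212299811004 -0.21885075168016466 [0.59972987 0.14838219]
```

```bash
python3 - <<'E'
from h import *
from cell import arm, sensors, get_image
s=sensors.observe();print(s["position"],plan(s,[.590,.150,.026],-.22))
E
```

```text
[0.57328255 0.1419202  0.22972312] (array([-0.0156,  0.012 ,  0.2036]), np.float64(0.0008), array([-0.0054, -0.0014, -1.    ]))
```

```bash
python3 nudge.py '[[[-0.0155, 0.012, 0.02], 0, 1], [[0, 0, 0.04], 0, 1], [[0, 0, 0.04], 0, 1], [[0, 0, 0.03], 0, 1], [[0, 0, 0.01], 0, 1], [[0, 0, 0], 0, 1], [[0, 0, 0], 0, 1]]'; python3 - <<'E'
from h import *
from cell import arm, sensors, get_image
s=sensors.observe();print(s["position"],plan(s,[.590,.150,.026],-.22))
import cv2
d=get_image("wrist");d["s"]=s
np.save("pics/w2.npy",d,allow_pickle=True);cv2.imwrite("pics/w2.png",d["image"])
E
```

```text
clock: 2.8
position: [0.5941, 0.1516, 0.094]
ee_rot: [0.341, 3.12, 0.003]
force: [0.0, -0.4, 0.4]
width: 1.0
gripper_force: 0.0
[0.59409984 0.15163871 0.09404099] (array([ 0.0038, -0.0026,  0.068 ]), np.float64(0.0026), array([ 0.0029,  0.0013, -1.    ]))
```

View pics/w2.png

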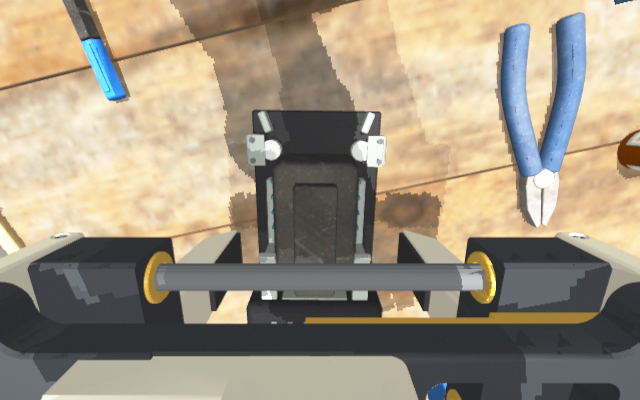

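The wrist view shows the fingers centred on column 320. The pack and rollers, at (273,150) and (359,150), are centred on about column 316, and the mouth edge is at row 111, columns 253–380.

```bash
python3 - <<'E'
from h import *
d=np.load("pics/w2.npy",allow_pickle=True).item();s=d["s"];T=wT(s,d)
P=edge_line(d,103,120,range(262,375,2),.008,-1)
f=np.polyfit(P[:,0],P[:,1],1);r=P[:,1]-np.polyval(f,P[:,0]);k=abs(r)<1;f=np.polyfit(P[k,0],P[k,1],1);print(f,k.sum())
L=[ray(d,c,np.polyval(f,c),.008,T) for c in(253,380)]
w=[ray(d,*p,.022,T) for p in((272.5,150),(359,150))]
for a,b,o in((L[1],L[0],.086),(w[1],w[0],.055)):
    m=(a+b)/2;e=a-b
    h=np.arctan2(-e[0],e[1]);q=m[:2]+o*np.array([np.cos(h),np.sin(h)]);print(m,np.hypot(*e[:2]),h,q)
    g=q-.01*np.array([np.cos(h),np.sin(h)]);print(plan(s,[*g,.026],h))
E
```

```text
[1.12445108e-02 1.06436094e+02] 57
[0.51541492 0.16741175 0.008     ] 0.10110080729328288 -0.22757423088754278 [0.59919755 0.14800886]
(array([ 0.0044, -0.0025,  0.068 ]), np.float64(0.0102), array([ 0.0029,  0.0013, -1.    ]))
[0.54466551 0.16029819 0.022     ] 0.067289563927017 -0.21740363296584303 [0.59837086 0.14843495]
(array([ 0.0053, -0.0023,  0.068 ]), np.float64(0.0), array([ 0.0029,  0.0013, -1.    ]))
```

```bash
python3 nudge.py '[[[0.004, -0.0025, 0.02], 0.005, 1], [[0, 0, 0.03], 0, 1], [[0, 0, 0.018], 0, 1], [[0, 0, 0], 0, 1], [[0, 0, 0], 0, 1]]' 40; python3 nudge.py '[[[0, 0, 0], 0, 0.78], [[0, 0, 0], 0, 0.7], [[0, 0, 0], 0, 0.6], [[0, 0, 0], 0, 0.5], [[0, 0, 0], 0, 0.5]]' 40;  python3 - <<'E'
from h import *
from cell import arm, sensors, get_image
s=sensors.observe();print(s["position"],s["force"],s["ft_torque"],plan(s,[.589,.150,.026],-.223))
E
```

```text
clock: 3.35
position: [0.5894, 0.1493, 0.0253]
ee_rot: [0.349, 3.12, 0.001]
force: [-0.1, 0.2, -0.3]
width: 0.997
gripper_force: 0.0
clock: 3.85
position: [0.5886, 0.1492, 0.0241]
ee_rot: [0.349, 3.122, 0.001]
force: [-1.1, 0.8, 4.8]
width: 0.688
gripper_force: 40.1
[0.58859687 0.14916793 0.02413813] [-1.06203367  0.75980467  4.84279992] [0.12498471 0.21568292 0.03952352] (array([-0.0002,  0.0009, -0.0019]), np.float64(0.0002), array([ 6.e-04,  4.e-04, -1.e+00]))
```

```bash
python3 nudge.py '[[[0, 0, 0], 0, 0.5], [[0.005, 0, 0], 0, 0.5], [[0.01, 0, 0], 0, 0.5], [[0.01, 0, 0], 0, 0.5], [[0.01, 0, 0], 0, 0.5]]' 55;python3 nudge.py '[[[0.015, 0, 0], 0, 0.5], [[0.02, 0, 0], 0, 0.5], [[0.02, 0, 0], 0, 0.5], [[0.02, 0, 0], 0, 0.5], [[0.02, 0, 0], 0, 0.5], [[0, 0, 0], 0, 0.5], [[0, 0, 0], 0, 0.5]]' 55; python3 - <<'E'
from h import *
from cell import arm, sensors, get_image
s=sensors.observe();q=np.array([.589,.149,.025]);u=np.array([np.cos(-.223),np.sin(-.223),0])
print(s["position"],s["force"],(s["position"]-q)@u,plan(s,q-.13*u,-.223))
import cv2
d=get_image("wrist");d["s"]=s
np.save("pics/w3.npy",d,allow_pickle=True);cv2.imwrite("pics/w3.png",d["image"])
E
```

```text
clock: 4.35
position: [0.5565, 0.1564, 0.0242]
ee_rot: [0.35, 3.117, 0.001]
force: [6.0, -1.2, -1.4]
width: 0.684
gripper_force: 54.8
clock: 5.05
position: [0.4569, 0.1783, 0.0228]
ee_rot: [-0.345, -3.115, 0.002]
force: [-10.5, 3.5, 2.1]
width: 0.69
gripper_force: 55.0
[0.45685596 0.17828047 0.02283984] [-10.47000328   3.52575281   2.09173483] -0.13534749992337516 (array([-0.0053,  0.0007, -0.0022]), np.float64(0.0023), array([-7.2e-03, -7.0e-04, -1.0e+00]))
```

View pics/w3.png

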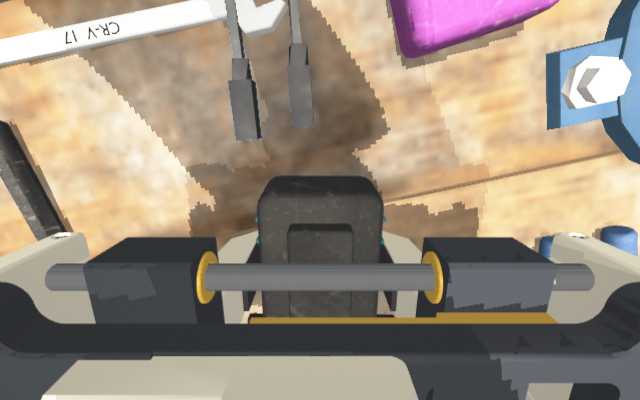

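The pack is clear of the charger and held square. Its rear edge is at row 177, columns 258–383, the same as its look before the pull.

```bash
python3 - <<'E'
from h import *
from cell import arm, sensors, get_image
s=sensors.observe();print(s["position"],s["force"])
d=np.load("pics/w3.npy",allow_pickle=True).item()
for r in(177,182,187): print(r,ray(d,320,r,-.025,d["mount"]))
d2=np.load("pics/w2.npy",allow_pickle=True).item()
print(plan(s,[.556,-.181,.227],.175))
E
```

```text
[0.45680268 0.17829427 0.02276211] [-10.47524773   4.56818639   2.16971381]
177 [ 0.04774747  0.00048263 -0.025     ]
182 [ 0.04539504  0.00048517 -0.025     ]
187 [ 0.04302043  0.00048775 -0.025     ]
(array([-0.174 , -0.3294, -0.2047]), np.float64(-0.3957), array([-7.6e-03, -7.0e-04, -1.0e+00]))
```

```bash
python3 nudge.py '[[[0, 0, -0.01], 0, 0.5], [[0, 0, -0.02], 0, 0.5], [[0, 0, -0.035], 0, 0.5], [[0, 0, -0.035], 0, 0.5], [[0, 0, -0.035], 0, 0.5], [[0, 0, -0.035], 0, 0.5], [[0, 0, -0.035], 0, 0.5], [[0, 0, 0], 0, 0.5]]'
python3 nudge.py '[[[-0.01, -0.02, 0], 0, 0.5], [[-0.02, -0.035, 0], 0, 0.5], [[-0.02, -0.037, 0], 0, 0.5], [[-0.02, -0.037, 0], 0, 0.5], [[-0.02, -0.037, 0], 0, 0.5], [[-0.02, -0.037, 0], 0, 0.5], [[-0.02, -0.037, 0], 0, 0.5], [[-0.02, -0.037, 0], 0, 0.5], [[-0.02, -0.037, 0], 0, 0.5], [[-0.004, -0.014, 0], 0, 0.5]]'
python3 nudge.py '[[[0, 0, 0], -0.1, 0.5], [[0, 0, 0], -0.1, 0.5], [[0, 0, 0], -0.1, 0.5], [[0, 0, 0], -0.095, 0.5], [[0, 0, 0], 0, 0.5], [[0, 0, 0], 0, 0.5]]'
python3 - <<'E'
from h import *
from cell import arm, sensors, get_image
import cv2
s=sensors.observe();print(s["position"],s["force"],plan(s,[.556,-.181,.227],.175))
d=get_image("wrist");d["s"]=s
np.save("pics/w4.npy",d,allow_pickle=True);cv2.imwrite("pics/w4.png",d["image"])
E
```

```text
clock: 5.9
position: [0.4639, 0.1783, 0.2331]
ee_rot: [0.35, 3.116, 0.007]
force: [0.5, 0.9, -2.9]
width: 0.684
gripper_force: 54.8
clock: 6.9
position: [0.5582, -0.186, 0.2275]
ee_rot: [-0.358, -3.12, 0.005]
force: [-0.6, -1.5, -3.4]
width: 0.689
gripper_force: 54.8
clock: 7.5
position: [0.5582, -0.1804, 0.2279]
ee_rot: [0.265, -3.129, -0.001]
force: [-0.6, 0.6, -3.5]
width: 0.685
gripper_force: 54.8
[ 0.55819603 -0.18041015  0.22788606] [-0.58280415  0.61877457 -3.53644345] (array([ 0.0023, -0.0002,  0.0009]), np.float64(-0.0058), array([-1.2e-03,  4.0e-04, -1.0e+00]))
```

View pics/w4.png

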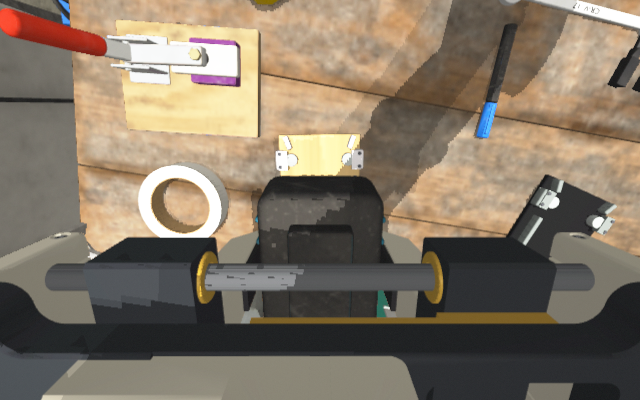

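The holder's mouth edge is at row 134, columns 279–360, and its rollers are at about (289,159) and (351,159). The held pack is at rows ≥177, columns 258–383.

```bash
python3 - <<'E'
from h import *
import cv2
d=np.load("pics/w4.npy",allow_pickle=True).item();s=d["s"];T=wT(s,d)
P=edge_line(d,127,142,range(290,352,2),.008,1)
f=np.polyfit(P[:,0],P[:,1],1);r=P[:,1]-np.polyval(f,P[:,0]);k=abs(r)<1;f=np.polyfit(P[k,0],P[k,1],1);print(f,k.sum())
hsv=cv2.cvtColor(d["image"],cv2.COLOR_BGR2HSV)
for r in(138,142,146,150):print(r,d["image"][r,274:286,0],d["image"][r,354:366,0])
L=[ray(d,c,np.polyval(f,c),.008,T) for c in(278.5,359.5)]
m=cv2.inRange(hsv,(0,0,200),(179,40,255));m[:147]=0;m[172:]=0;m[:,:270]=0;m[:,370:]=0
n,_,st,ce=cv2.connectedComponentsWithStats(m);print(st.tolist(),ce.round(1).tolist())
w=[ray(d,*p,.022,T) for p in((289,159),(351,159))]
for a,b,o in((L[1],L[0],.086),(w[1],w[0],.055)):
    q=(a+b)/2;e=a-b;h=np.arctan2(-e[0],e[1]);print(q,np.hypot(*e[:2]),h,q[:2]+o*np.array([np.cos(h),np.sin(h)]))
cv2.imwrite("pics/z2.png",cv2.resize(d["image"][122:182,265:375],None,fx=7,fy=7,interpolation=cv2.INTER_CUBIC))
E
```

```text
[-1.99560059e-02  1.40607192e+02] 31
138 [107 108 106 103 114 186 204 201 226 255 255 255] [255 232 170 172 168 148  92 106  71  74  70  69]
142 [ 88  89  89  88 109 181 195 191 189 182 205 254] [164 173 171 171 160  90  66  68  69  69  70  71]
146 [106 104 101  98 112 170 195 191 188 184 180 190] [173 173 161 101  98  91  67  72  70  71  69  70]
150 [111 110 110 140 160 170 181 179 162 166 177 173] [179 181 181 183 185 186 185 184 171 106  77  75]
[[0, 0, 640, 400, 255456], [286, 147, 5, 3, 10], [348, 147, 4, 2, 6], [276, 151, 21, 20, 319], [342, 150, 21, 19, 209]] [[319.5, 199.6], [288.2, 147.6], [349.8, 147.3], [284.8, 160.3], [352.8, 158.6]]
[ 0.50387291 -0.18884682  0.008     ] 0.1021578077913157 0.18896488612827378 [ 0.58834204 -0.17269239]
[ 0.53257938 -0.18267803  0.022     ] 0.07699614990934688 0.16923593521105362 [ 0.58679364 -0.17341442]
```

View pics/z2.png

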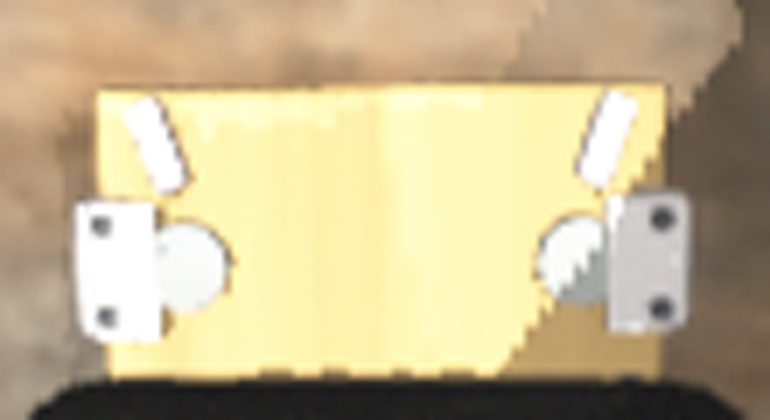

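The zoom shows the roller centres at about (291,159.6) and (347,158.7), and the mouth edge sloping slightly. The holder's origin is at about (.588,-.173) with a heading of about .182.

```bash
python3 - <<'E'
from h import *
from cell import arm, sensors, get_image
d=np.load("pics/w4.npy",allow_pickle=True).item();T=wT(d["s"],d)
a,b=ray(d,347.1,158.7,.022,T),ray(d,291.1,159.6,.022,T);m=(a+b)/2;h=.182;u=np.array([np.cos(h),np.sin(h),0])
print(m,m+.055*u)
t=np.load("pics/top.npy",allow_pickle=True).item()
for p in((430,235),(445,235),(430,262),(462,250)):print(ray(t,*p,.037)[:2].round(3))
s=sensors.observe();q=np.array([.588,-.173,.0])
print(plan(s,q-.155*u+[0,0,.026],h))
E
```

```text
[ 0.53295383 -0.18376477  0.022     ] [ 0.58704544 -0.17380994  0.022     ]
[ 0.376 -0.241]
[ 0.375 -0.282]
[ 0.304 -0.238]
[ 0.335 -0.325]
(array([0.1243, 0.0003, 0.2022]), np.float64(-0.0126), array([-1.e-03,  2.e-04, -1.e+00]))
```

```bash
python3 nudge.py '[[[0.02, 0, 0], -0.0126, 0.5], [[0.04, 0, 0], 0, 0.5], [[0.04, 0, 0], 0, 0.5], [[0.024, 0, 0.01], 0, 0.5], [[0, 0, 0.035], 0, 0.5], [[0, 0, 0.035], 0, 0.5], [[0, 0, 0.035], 0, 0.5], [[0, 0, 0.025], 0, 0.5], [[0, 0, 0], 0, 0.5], [[0, 0, 0], 0, 0.5]]'; python3 - <<'E'
from h import *
from cell import arm, sensors, get_image
s=sensors.observe();h=.182;u=np.array([np.cos(h),np.sin(h),0]);q=np.array([.588,-.1734,.0])
print(s["position"],s["force"],plan(s,q-.155*u+[0,0,.026],h))
import cv2
d=get_image("top");cv2.imwrite("pics/t5.png",cv2.resize(d["image"][110:300,340:540],None,fx=4,fy=3.1,interpolation=cv2.INTER_CUBIC)[:600,:800])
E
```

```text
clock: 8.55
position: [0.4368, -0.2033, 0.089]
ee_rot: [0.288, -3.128, 0.0]
force: [-0.2, -0.6, -2.7]
width: 0.686
gripper_force: 54.8
[ 0.43682331 -0.20330262  0.08900875] [-0.22310445 -0.62766411 -2.73827024] (array([0.0009, 0.002 , 0.063 ]), np.float64(0.0014), array([-6.e-04, -1.e-04, -1.e+00]))
```

View pics/t5.png

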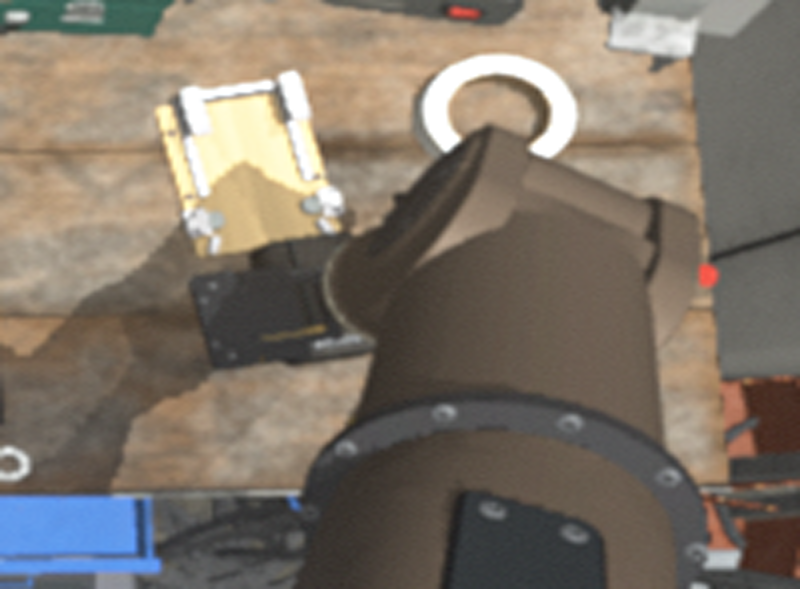

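The top view shows the holder empty and the gripper with the pack directly in front of its mouth, clear of the other objects. Now I'll lower it to insertion height.

```bash
python3 nudge.py '[[[0.001, 0.002, 0.02], 0, 0.5], [[0, 0, 0.025], 0, 0.5], [[0, 0, 0.012], 0, 0.5], [[0, 0, 0.005], 0, 0.5], [[0, 0, 0], 0, 0.5], [[0, 0, 0], 0, 0.5]]'; python3 - <<'E'
from h import *
from cell import arm, sensors, get_image
s=sensors.observe();h=.182;u=np.array([np.cos(h),np.sin(h),0]);q=np.array([.588,-.1734,.0])
print(s["position"],s["force"],plan(s,q-.155*u+[0,0,.026],h))
E
```

```text
clock: 9.2
position: [0.4361, -0.2017, 0.0276]
ee_rot: [-0.289, 3.127, -0.001]
force: [-0.8, -0.2, -3.2]
width: 0.683
gripper_force: 54.8
[ 0.43614358 -0.20169394  0.02756592] [-0.78866749 -0.21072267 -3.21917407] (array([0.0005, 0.0003, 0.0016]), np.float64(0.0025), array([ 1.4e-03, -4.0e-04, -1.0e+00]))
```

```bash
python3 nudge.py '[[[-0.005, 0, 0.001], 0, 0.5], [[-0.01, 0, 0], 0, 0.5], [[-0.01, 0, 0], 0, 0.5], [[-0.01, 0, 0], 0, 0.5], [[-0.005, 0, 0], 0, 0.5], [[0, 0, 0], 0, 0.5]]' 60
python3 nudge.py '[[[-0.007, 0, 0], 0, 0.5], [[-0.008, 0, 0], 0, 0.5], [[-0.007, 0, 0], 0, 0.5], [[0, 0, 0], 0, 0.5]]' 60
python3 - <<'E'
from h import *
from cell import arm, sensors, get_image
s=sensors.observe();h=.182;u=np.array([np.cos(h),np.sin(h),0]);q=np.array([.588,-.1734,.0])
print(s["position"],s["force"],s["ft_torque"],(s["position"]-q)@u,plan(s,q-.010*u+[0,0,.025],h))
E
```

```text
clock: 9.8
position: [0.4746, -0.1938, 0.0252]
ee_rot: [0.29, -3.126, -0.0]
force: [-3.4, -1.6, -3.7]
width: 0.688
gripper_force: 59.8
clock: 10.2
position: [0.4965, -0.1901, 0.0253]
ee_rot: [0.29, -3.127, 0.0]
force: [-0.1, -1.6, -5.2]
width: 0.684
gripper_force: 59.7
[ 0.4965098  -0.19007311  0.02532208] [-0.09608094 -1.57676916 -5.19340702] [-0.33015382  0.46402499  0.02743035] -0.09299689499924046 (array([-0.083 , -0.0004,  0.0003]), np.float64(0.0029), array([-8.e-04, -3.e-04, -1.e+00]))
```

```bash
python3 nudge.py '[[[-0.01, 0, 0], 0, 0.5], [[-0.012, 0, 0], 0, 0.5], [[-0.012, 0, 0], 0, 0.5], [[-0.012, 0, 0], 0, 0.5], [[-0.012, 0, 0], 0, 0.5], [[-0.006, 0, 0], 0, 0.5], [[0, 0, 0], 0, 0.5]]' 60
python3 - <<'E'
from h import *
from cell import arm, sensors, get_image
s=sensors.observe();h=.182;u=np.array([np.cos(h),np.sin(h),0]);q=np.array([.588,-.1734,.0])
print(s["position"],s["force"],s["ft_torque"],(s["position"]-q)@u,plan(s,q-.010*u+[0,0,.025],h))
E
```

```text
clock: 10.9
position: [0.5608, -0.1782, 0.0257]
ee_rot: [-0.29, 3.126, -0.001]
force: [1.0, -2.2, -5.4]
width: 0.686
gripper_force: 59.7
[ 0.5607578  -0.17821948  0.02571013] [ 1.00466573 -2.1527883  -5.4452662 ] [-0.35980247 -0.34957549  0.02920389] -0.027664566542217266 (array([-0.0177, -0.0002,  0.0007]), np.float64(0.0032), array([ 1.9e-03, -6.0e-04, -1.0e+00]))
```

```bash
python3 nudge.py '[[[-0.005, 0, 0.0007], 0, 0.5], [[-0.005, 0, 0.0006], 0, 0.5], [[0, 0, 0], 0, 0.5]]' 60
python3 nudge.py '[[[-0.004, 0, 0], 0, 0.5], [[-0.003, 0, 0], 0, 0.5], [[0, 0, 0], 0, 0.5]]'
python3 - <<'E'
from h import *
from cell import arm, sensors, get_image
s=sensors.observe();h=.182;u=np.array([np.cos(h),np.sin(h),0]);q=np.array([.588,-.1734,.0])
print(s["position"],s["force"],s["ft_torque"],(s["position"]-q)@u,plan(s,q-.010*u+[0,0,.025],h))
E
```

```text
clock: 11.2
position: [0.5712, -0.1761, 0.0247]
ee_rot: [-0.29, 3.125, -0.001]
force: [4.8, -1.7, -4.5]
width: 0.687
gripper_force: 59.7
clock: 11.5
position: [0.5769, -0.1751, 0.0245]
ee_rot: [-0.29, 3.127, -0.001]
force: [2.9, -2.0, -3.0]
width: 0.685
gripper_force: 59.8
[ 0.57685228 -0.1751256   0.02452128] [ 2.8795962  -1.97340104 -2.97033885] [-0.40842112 -0.54841176  0.0443683 ] -0.011275923215392527 (array([-0.0013, -0.0003, -0.0005]), np.float64(0.0028), array([ 1.2e-03, -3.0e-04, -1.0e+00]))
```

```bash
for i in 1; do python3 nudge.py '[[[-0.003, 0, 0], 0, 0.5], [[0, 0, 0], 0, 0.5]]'; done; python3 nudge.py '[[[-0.003, 0, 0], 0, 0.5], [[0, 0, 0], 0, 0.5]]'
```

```text
clock: 11.7
position: [0.578, -0.1748, 0.0242]
ee_rot: [0.289, -3.126, -0.0]
force: [-2.8, -3.7, -1.2]
width: 0.685
gripper_force: 59.9
clock: 11.9
position: [0.5781, -0.1748, 0.0241]
ee_rot: [0.287, -3.122, -0.002]
force: [-13.0, -3.8, 8.7]
width: 0.687
gripper_force: 60.1
```

```bash
python3 nudge.py '[[[-0.002, 0, 0], 0, 0.5], [[0, 0, 0], 0, 0.5], [[0.004, 0, -0.001], 0, 0.5], [[0, 0, 0], 0, 0.5]]'; python3 nudge.py '[[[0, 0, 0], 0, 0.8], [[0, 0, 0], 0, 1], [[0, 0, 0], 0, 1], [[0, 0, 0], 0, 1], [[0, 0, 0], 0, 1]]';python3 nudge.py '[[[0, 0, -0.01], 0, 1], [[0, 0, -0.03], 0, 1], [[0, 0, -0.04], 0, 1], [[0, 0, -0.04], 0, 1], [[0, 0, -0.04], 0, 1], [[0, 0, -0.04], 0, 1], [[0, 0, 0], 0, 1], [[0, 0, 0], 0, 1]]'; python3 - <<'E'
from h import *
from cell import arm, sensors, get_image
import cv2
s=sensors.observe();print(s["position"])
d=get_image("wrist");d["s"]=s
np.save("pics/w6.npy",d,allow_pickle=True);cv2.imwrite("pics/w6.png",cv2.resize(d["image"][100:300,240:400],None,fx=3,fy=3,interpolation=cv2.INTER_CUBIC))
E
```

```text
clock: 12.3
position: [0.5781, -0.1748, 0.0252]
ee_rot: [0.288, -3.126, -0.001]
force: [-6.0, -4.2, -0.2]
width: 0.682
gripper_force: 59.9
clock: 12.8
position: [0.5803, -0.174, 0.0255]
ee_rot: [-0.29, 3.128, 0.0]
force: [-0.0, 0.2, 0.7]
width: 0.994
gripper_force: 0.0
clock: 13.6
position: [0.5804, -0.1745, 0.2269]
ee_rot: [-0.289, 3.126, -0.001]
force: [0.9, 0.7, -1.4]
width: 0.997
gripper_force: 0.0
[ 0.58038678 -0.17447096  0.22685519]
```

View pics/w6.png

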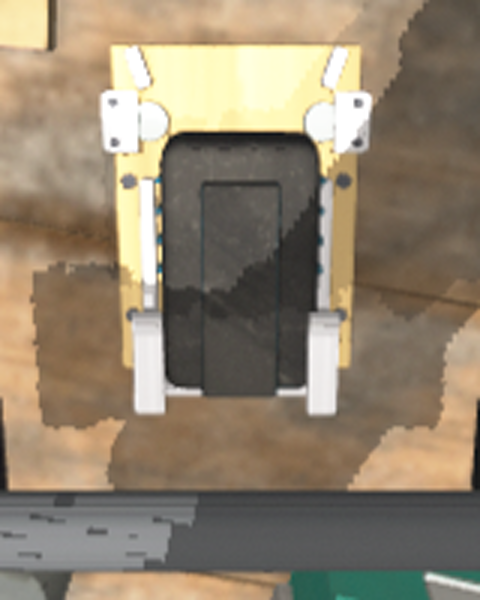

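The crop shows the pack seated against the end bar at row 390. Both rollers, at (153,122) and (321,122), are sprung in behind its rounded corners, with the pack's edge at row 133. The fingers are clear of it, so I'm handing in.

```bash
python3 -c "
from cell import arm, sensors, get_image
print(arm.sign_off())"
```

```text
the job is handed in; nothing more can be done
None
```

The pack is off the charger and pushed into the storage holder up to its end stop, with both catches sprung in behind it in the last wrist picture; I let go of it, backed the arm clear and handed the job in at about 14 s.

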